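Close and lock the access panel of an instrument case

TASK

Push the raised access panel of the grey instrument case down until it is fully shut. Then set your fingertips in the slot of its orange quarter-turn fastener and turn it clockwise, seen from above, right to its stop, so that the slot points at the two black marks and the panel is locked. Only push and turn: do not raise the panel further, and leave the loose tools and parts around the case where they are.

Things in the scene. Friction and masses are not known exactly. Their poses are not given: they have to be found in the camera images.
- case: grey instrument case, standing fixed on a plywood platform 66 mm above the table: 210 mm (its x) by 220 mm (its y) by 70 mm high, open on top under the panel. Origin at the centre of its underside; its -x side is the front, facing roughly to the robot; z up. Panel hinge line: along y at x = +100 mm, z = 72 mm (far side).
- panel (a joint): hinge of the aluminium panel, rad: 0 = shut, flat on the case; larger = front edge raised (starts 0.35 to 0.6, stop at 1.1). The panel is a plate 4 mm thick, 224 mm wide, 208 mm from hinge line to front edge; shut, its upper face is at case z = 74 mm. Stiff hinge: it stays where it is left, and about 2 to 6 N pressed down near its front edge closes it.
- press_spot (a point): point on the panel's upper face, bare flat metal left of the fastener: 165 mm from the hinge line towards the front edge, 82 mm to the case's +y (left). A good place to press. Moves with the panel.
- latch (a joint): fastener, rad: 0 = open, slot front to back (along the case's x); grows clockwise seen from above; stop at 1.571 = locked, slot along the front edge, in line with black marks on the panel left and right of it. Starts 0 to 0.5. Friction 0.12 N m, no spring: stays where left. A cam below it slides under a keeper only when the panel is shut; turned earlier, it stops the panel from shutting.
- slot_centre (a point): centre of the orange fastener, on its axis, at the slot's floor, when shut at case x = -50, y = 0, z = 77 mm. Disc 90 mm across; its slot, 36 mm wide, 10 mm deep, with flat parallel sides, runs right across it; a fixed black ring (inside 94, outside 106 mm across, as high as the orange faces) closes both slot ends. The point's x axis runs along the slot, z up.
- pliers_red: bystander, loose: pliers with red handles, 148 x 52 x 13 mm, lying left of the case; origin at the centre of its underside. Leave alone.
- screwdriver_blue: bystander, loose: screwdriver with a blue handle, 152 x 26 x 23 mm, lying right of the case; origin at the centre of its underside. Leave alone.
- tape_black: bystander, loose: roll of black tape, 70 mm across, 18 mm high; origin at the centre of its underside. Leave alone.
- relay_box: bystander, loose: small brown carton, 30 x 50 x 20 mm; origin at the centre of its underside. Leave alone.
- tape_blue: bystander, loose: roll of blue tape, 60 mm across, 28 mm high; origin at the centre of its underside. Leave alone.
- flux_tin: bystander, loose: round grey tin with a tan lid, 59 mm across, 46 mm high; origin at the centre of its underside. Leave alone.
- usb_charger: bystander, loose: white plug-in charger, 45 x 51 x 66 mm; origin at the centre of its underside. Leave alone.

How it is judged:
On the way, in this order (a step that is already met when the one before it is completed fails the run):
1. the panel is pushed fully shut while the fastener is still open (value of joint panel below 0.025 rad and value of joint latch below 0.7 rad), for 0.1 s.
2. with the panel shut, the fastener is turned to its stop by the fingers (value of joint panel below 0.025 rad and value of joint latch above 1.45 rad), for 0.2 s.
At the end, for the whole second after the job is handed in: The panel is shut (hinge below 0.025 rad), the fastener is locked (above 1.45 of 1.571 rad) and at rest, and every bystander is within 30 mm of where it started (all of step 2 and velocity of joint latch between -0.05 and 0.05 rad/s and distance of each of pliers_red, screwdriver_blue, tape_black, relay_box, tape_blue, flux_tin, usb_charger from where it was at the start of the episode below 0.03 m); the robot touches nothing.
It fails at once if the panel is raised further instead of pushed shut (value of joint panel above 0.7 rad).
It fails at once if a bystander is lifted, carried or pushed away (distance of any of pliers_red, screwdriver_blue, tape_black, relay_box, tape_blue, flux_tin, usb_charger from where it was at the start of the episode above 0.03 m).
It also fails if it takes over 48 s, if anything falls off the work surface, if the arm or the gripper's body presses on something with over 40 N, if the wrist force passes 120 N, or if a joint passes its speed limit or range.

ROBOT

A 6-joint arm with a two-finger parallel gripper is mounted at the origin on a cart in front of the work surface, level with it; the furniture and walls round the work are solid. World frame = base frame: x ahead of the robot, y to its left, z up, the work surface at z = 0. Lengths are in m, angles in rad, forces in N, time in s.
With the tool pointing down it reaches from about 0.3 to 0.825 m from the base axis. Payload 5.4 kg.
Tool frame: the origin (TCP) lies between the finger pads; the fingertips stand 22 mm ahead of it and the grasp point (between the pads) lies 3 mm ahead of it (r.finger_overhang is the distance from the TCP to the fingertips, in m); z points along the fingers, y is the line along which they close (so a half turn about z gives the same grasp; the last joint's range is limited). The gripper opens to 92 mm and grips with 3 to 60 N. Pads are 20 mm wide; open, the fingers measure 128 mm over their backs; the gripper's body (75 mm by 189 mm) begins 69 mm behind the grasp point.
Start: joints at [0.939, 0.158, 1.597, -0, 1.386, -0.21], TCP at [0.235, 0.525, 0.237] pointing down, gripper open.
Joint ranges: [-2.91, 2.91], [-0.94, 2.29], [0.18, 2.7], [-1.29, 4.43], [0.17, 2.64], [-3, 3]. Speed limits (rad/s): [2.57, 2.57, 3.14, 3.14, 3.14, 3.14].

INTERFACE

Orientations are given as a unit quaternion [x, y, z, w].
In Python, from workcell import r gives the robot as it stands.
- The arm moves only by the tool apply_moves, never from a script. Its argument "commands" is a list of rows, each a list of 7 numbers: the shift along the tool's x, y, z in mm, then the turn, a rotation vector about the tool's x, y, z in rad, then the gripper's target within -1 to 1 (fully open at 1, half-way at 0, shut at -1). In form: [[x, y, z, ax, ay, az, gripper], ...]. A call has 1 to 12 rows; each row shifts and turns the commanded pose from where the row before left it, along the tool's axes as they then stand; what a row does not reach is not made up. A row lasts 1/8 s, in which the tool goes at most 62.5 mm and 10.7 degrees, less where a joint would pass 70% of its speed; a pose out of reach is approached as far as the arm can. A call is refused whole if a number of a shift passes 62.5 or a number of a turn 0.188, either way. A call with a gripper value outside its range is refused whole. The fingers move at their own pace and stop on an object; the grip force is fixed at half the most. Time passes only in rows, so rows that do not move let the fingers close. It gives the time, the measured TCP pose, the force, the opening and the grip force at its end, in the units of the state.
- r.observe(): the state, without advancing time (a new reading comes with each control period).
- r.snapshot(name): name is "scene" or "top" or "wrist"; returns a dict with "color" (400x640x3 uint8, red, green, blue), "intrinsics" (3x3 intrinsics, pixels), "origin" and "attitude" of the camera in the world. Camera axes: x right, y down, z forward; pixel columns grow to the right and rows downward; lengths in m; the calibration is good to about 2 mm. The wrist camera is an equidistant fisheye: a pixel r from the principal point sees the ray r / f radians off the axis. A picture is of the moment at which its call begins. There is no depth.
- r.hand_in(): hands the job in; it is judged then, once.
The state is a dict: "time_s": time; "joint_pos": joint angles; "qd": joint speeds; "effort": joint torques, N m; "ee_pos": TCP position; "tcp_rot": TCP orientation; "ft_force": force on the tool from outside, world axes, zero at the start; "ft_torque": the same for the moment, N m; "opening": finger opening in m; "gripper_force": force on a finger pad.
Only numpy, scipy, OpenCV 4.12 (cv2) and the standard library are available. Lean on these libraries where they do the work, as an engineer would, in place of code of your own. Each camera call takes 0.05 s, during which the arm holds its last target. There are 200 camera calls.

## Working session

There is one attempt and no reset: what is moved stays moved. The work goes in short steps, Python scripts to look and compute and a tool call to move; the robot and the scene stay as the last step left them, time stands still between calls to the robot, and variables do not carry over. Pictures are saved under pics/ and viewed, at most 10 in all, crops included, and the job is handed in when it is done.

Besides the shell and the picture viewer there is one more tool, called after "Call:" in YAML: its name, and indented under it one key for each argument. apply_moves: Moves the arm, as the interface text tells. Its arguments: {"type":"object","properties":{"commands":{"type":"array"}},"required":["commands"]}

```bash
mkdir -p pics; ls; cat > h.py <<'E'
import numpy as np, cv2
from workcell import r
from scipy.spatial.transform import Rotation as R
def snap(n):
    s=r.snapshot(n); s['bgr']=cv2.cvtColor(np.asarray(s['color']),cv2.COLOR_RGB2BGR); return s
E
python3 - <<'E'
from h import *
for n in ("scene","top"):
    s=snap(n); cv2.imwrite(f'pics/{n}0.png',s['bgr']); print(n,s['intrinsics'],s['origin'],s['attitude'])
    np.savez(f'{n}0.npz',**{k:np.asarray(v) for k,v in s.items()})
o=r.observe(); print(o)
E
```

```text
pics
scene [[518.84620981   0.         322.52476082]
 [  0.         518.84620981 198.07847682]
 [  0.           0.           1.        ]] [-0.29565935 -0.79670584  0.71397998] [ 0.75885322 -0.39288929  0.23186243 -0.4647791 ]
top [[435.71576938   0.         314.55917206]
 [  0.         435.71576938 205.58025412]
 [  0.           0.           1.        ]] [ 0.37108425 -0.15627994  1.16943737] [ 0.70944401 -0.697214    0.06988475 -0.07548489]
{'time_s': 0.1, 'joint_pos': array([ 9.38914402e-01,  1.58983418e-01,  1.59806145e+00, -5.77009163e-06,
        1.38620380e+00, -2.10100730e-01]), 'qd': array([ 0.00144972, -0.00256298, -0.00370385, -0.00025282,  0.00064273,
        0.00201904]), 'effort': array([ 3.59894420e-04, -3.86501348e+01, -3.22962034e+01,  7.03687593e-02,
        3.38874827e-02, -9.17137231e-05]), 'ee_pos': array([0.23510863, 0.52417506, 0.23574128]), 'tcp_rot': array([ 2.09330257e-01,  9.77844649e-01, -7.56864772e-04, -3.35788487e-04]), 'ft_force': array([-0.16476771,  1.16864445,  0.37410576]), 'ft_torque': array([-0.00914649, -0.00137144,  0.01628562]), 'gripper_force': 0.0, 'opening': 0.09172807026933924}
```

View pics/scene0.png

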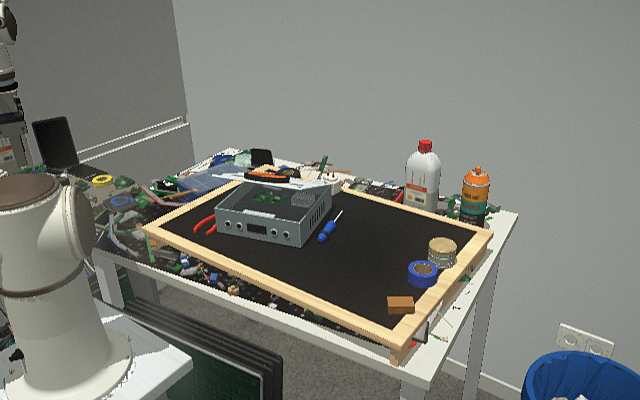

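View pics/top0.png

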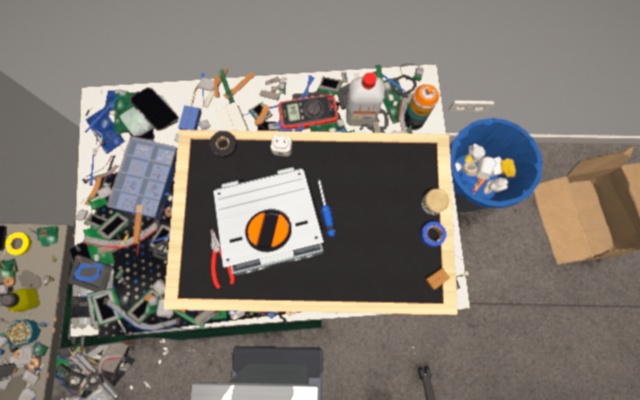

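The scene view shows the case at about (275,215), with the panel raised almost edge-on to the camera. In the top view the panel is around (268,220) and the orange disc is at about (268,230), with a dark slot. I'll enlarge both.

```bash
python3 - <<'E'
from h import *
a=np.load('top0.npz')['bgr'][155:285,195:345]; b=np.load('scene0.npz')['bgr'][165:260,190:350]
cv2.imwrite('pics/c1.png',cv2.resize(a,None,fx=4.6,fy=4.6,interpolation=cv2.INTER_CUBIC))
cv2.imwrite('pics/c2.png',cv2.resize(b,None,fx=5,fy=5,interpolation=cv2.INTER_CUBIC))
E
```

```text
(no output)
```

View pics/c1.png

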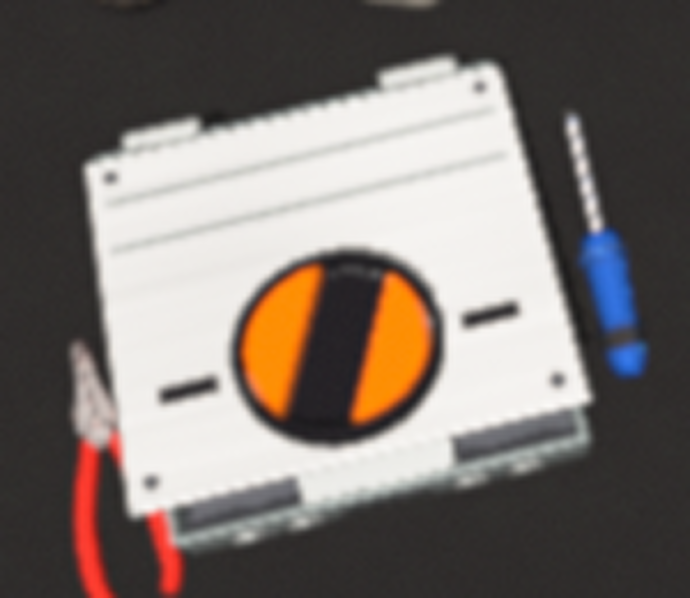

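View pics/c2.png

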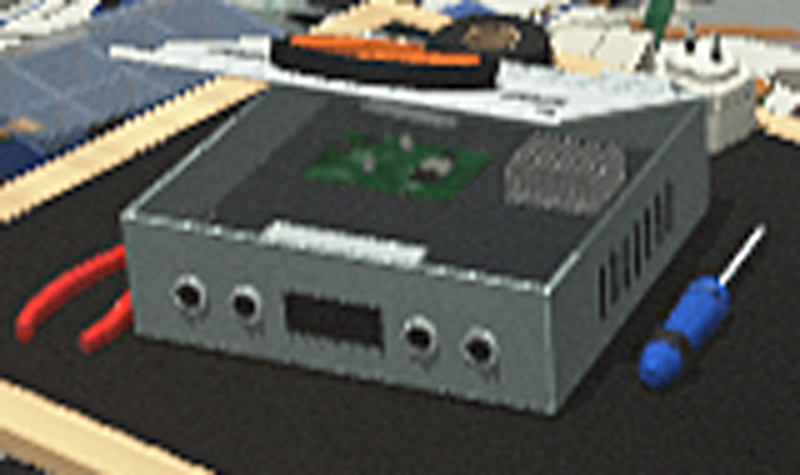

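The top crop shows the panel corners: rear (88,162) and (497,65), front (133,515) and (590,400). The slot runs from about (350,268) to (320,420). In the scene crop, the front rim corners are (123,215) and (550,285), the base corners are (135,335) and (550,412), and the far-right rim corner is (708,105).

```bash
cat >> h.py <<'E'
def ray(s,uv):
    K=s['intrinsics']; d=np.linalg.inv(K)@np.array([*uv,1.]); return R.from_quat(s['attitude']).apply(d)
def onz(s,uv,z):
    d=ray(s,uv); o=np.asarray(s['origin']); return o+d*(z-o[2])/d[2]
E
python3 - <<'E'
from h import *
np.set_printoptions(precision=4,suppress=True)
T=np.load('top0.npz');S=np.load('scene0.npz')
c=lambda p,f,o:(np.array(p)+.5)/f-.5+np.array(o)
t=lambda *p:c(p,4.6,(195,155)); s=lambda *p:c(p,5,(190,165))
fl=onz(S,s(123,215),.136);fr=onz(S,s(550,285),.136);br=onz(S,s(708,105),.136)
bfl=onz(S,s(135,335),.066);bfr=onz(S,s(550,412),.066)
hl=onz(T,t(88,162),.14);hr=onz(T,t(497,65),.14)
for n,v in dict(fl=fl,fr=fr,br=br,bfl=bfl,bfr=bfr,hl=hl,hr=hr).items(): print(n,v)
L=lambda a,b:np.linalg.norm(a-b)
print('front',L(fl,fr),L(bfl,bfr),'side',L(fr,br),'hinge',L(hl,hr))
for a,b in((fl,fr),(bfl,bfr),(hl,hr)):
    d=a-b; print('yaw',np.arctan2(-d[0],d[1]))
d=br-fr;print('yaw side',np.arctan2(d[1],d[0]))
# panel front corners: ray x vertical side planes (y=+-.112)
d=hl-hr; yaw=np.arctan2(-d[0],d[1]); ey=np.array([-np.sin(yaw),np.cos(yaw),0]);ex=np.array([np.cos(yaw),np.sin(yaw),0])
for uv,h in((t(133,515),hl),(t(590,400),hr)):
    D=ray(T,uv);o=T['origin'];P=o+D*((h-o)@ey)/(D@ey);print('panel front',P,'len',L(P,h),'ang',np.arctan2(P[2]-.14,-(P-h)@ex))
for nm,h in(('frontL',t(133,515)),('fR',t(590,400))):
  for th in (.3,.35,.4,.45,.5,.55,.6):
    P=onz(T,h,.138+.208*np.sin(th)+.002*np.cos(th)); q=hl if nm=='frontL' else hr
    print(nm,th,P,'reach along -x',-(P-q)@ex,'want',.208*np.cos(th))
E
```

```text
fl [0.4217 0.0422 0.136 ]
fr [ 0.4834 -0.1641  0.136 ]
br [ 0.6727 -0.118   0.136 ]
bfl [0.4256 0.0489 0.066 ]
bfr [ 0.4857 -0.1593  0.066 ]
hl [0.6212 0.1001 0.14  ]
hr [ 0.6781 -0.1152  0.14  ]
front 0.21539171240360963 0.21678263528381253 side 0.19484259872688076 hinge 0.2227056892201562
yaw 0.2904065613189616
yaw 0.2807602219292359
yaw 0.2583952758048356
yaw side 0.2389908789954154
panel front [0.4318 0.0501 0.2093] len 0.20773141845631132 ang 0.3403156774024649
panel front [ 0.4851 -0.1662  0.2529] len 0.2292904343118823 ang 0.5150495672790012
frontL 0.3 [0.4323 0.0518 0.2014] reach along -x 0.19489392412057546 want 0.19870998973812604
frontL 0.35 [0.4317 0.0497 0.2112] reach along -x 0.19603427697869072 want 0.1953895242722548
frontL 0.4 [0.4311 0.0476 0.2208] reach along -x 0.19715338850956513 want 0.1915806867526001
frontL 0.45 [0.4305 0.0456 0.2303] reach along -x 0.19824846151719355 want 0.18729299728935678
frontL 0.5 [0.4299 0.0436 0.2395] reach along -x 0.19931675888935993 want 0.1825371728731975
frontL 0.55 [0.4294 0.0417 0.2484] reach along -x 0.20035561043899233 want 0.17732510058837717
frontL 0.6 [0.4288 0.0398 0.2571] reach along -x 0.20136241957824025 want 0.17166980790121308
fR 0.3 [ 0.4916 -0.1667  0.2014] reach along -x 0.19348265810992107 want 0.19870998973812604
fR 0.35 [ 0.4903 -0.1666  0.2112] reach along -x 0.19463733068176928 want 0.1953895242722548
fR 0.4 [ 0.4891 -0.1665  0.2208] reach along -x 0.1957704951933885 want 0.1915806867526001
fR 0.45 [ 0.488  -0.1664  0.2303] reach along -x 0.19687931932364044 want 0.18729299728935678
fR 0.5 [ 0.4868 -0.1663  0.2395] reach along -x 0.19796103158966383 want 0.1825371728731975
fR 0.55 [ 0.4857 -0.1662  0.2484] reach along -x 0.1990129282741385 want 0.17732510058837717
fR 0.6 [ 0.4846 -0.1661  0.2571] reach along -x 0.20003238018317046 want 0.17166980790121308
```

Measured: case centre at about (0.555, -0.032), yaw 0.265, and panel angle about 0.36–0.4. The sizes agree with the given ones (front 216 mm, hinge 223 mm). The slot leans to a latch value of about 0.45. Moving above the press spot.

Call:
apply_moves:
  commands:
    - [0,0,-30,0,0,0,-1]
    - [-36,-29,-5,0,0,0,-1]
    - [-36,-29,-5,0,0,0,-1]
    - [-36,-29,-5,0,0,0,-1]
    - [-36,-29,-5,0,0,0,-1]
    - [-36,-29,-5,0,0,0,-1]
    - [-36,-29,0,0,0,0,-1]
    - [-36,-29,0,0,0,0,-1]
    - [-36,-29,0,0,0,0,-1]
    - [-36,-29,0,0,0,0,-1]
    - [-36,-29,0,0,0,0,-1]
    - [-36,-29,0,0,0,0,-1]

```text
time_s: 1.6
ee_pos: [0.4664, 0.07, 0.2912]
tcp_rot: [0.209, 0.978, 0.0, -0.0]
ft_force: [0.3, 0.5, -0.3]
opening: 0.0002
gripper_force: 0.0
```

Call:
apply_moves:
  commands:
    - [0,0,0,0,0,0.17,-1]
    - [0,0,0,0,0,0.17,-1]
    - [0,0,0,0,0,0.17,-1]
    - [0,0,0,0,0,0.17,-1]
    - [0,0,0,0,0,0.17,-1]
    - [0,0,0,0,0,0.17,-1]
    - [0,0,0,0,0,0.17,-1]
    - [0,0,0,0,0,0.17,-1]
    - [0,0,0,0,0,0,-1]

```text
time_s: 2.72
ee_pos: [0.4659, 0.0714, 0.2912]
tcp_rot: [0.777, 0.629, -0.0, -0.0]
ft_force: [0.1, -0.4, 0.3]
opening: 0.0005
gripper_force: 0.0
```

```bash
python3 - <<'E'
from h import *
o=r.observe();M=R.from_quat(o['tcp_rot']).as_matrix();print(o['time_s'],o['ee_pos'],o['joint_pos'],M.round(3),np.arctan2(M[1,1],M[0,1]),o['opening'])
s=snap('wrist'); cv2.imwrite('pics/w1.png',s['bgr']); print(s['intrinsics'],s['origin'],s['attitude'])
np.savez('w1.npz',**{k:np.asarray(v) for k,v in s.items()})
E
```

```text
2.725 [0.46586846 0.07144946 0.29118773] [-1.05029424e-01 -1.50244604e-01  1.79916908e+00 -1.42793920e-05
  1.49347938e+00  1.04123453e-01] [[ 0.208  0.978 -0.001]
 [ 0.978 -0.208  0.   ]
 [-0.    -0.001 -1.   ]] -0.20915180814924328 0.0005230144427394301
[[309.70691629   0.         321.13989422]
 [  0.         309.70691629 208.12526487]
 [  0.           0.           1.        ]] [0.48287663 0.15057302 0.43943963] [ 0.98431487 -0.10337708 -0.01514395  0.14215511]
```

View pics/w1.png

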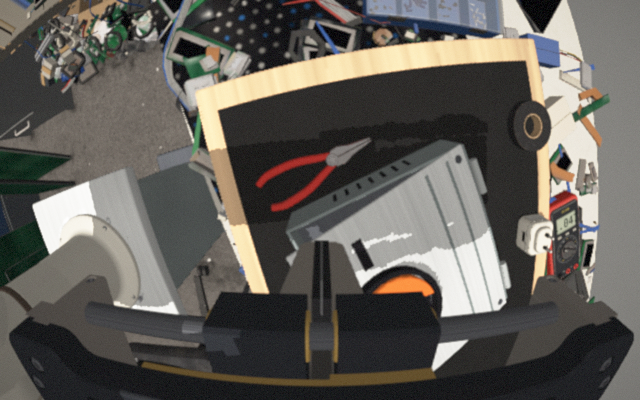

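The wrist view shows the fingertips at about (320,245), the press area left of the fastener at about (330,230), and the orange disc at (400,290). The short first rows left the arm 38 mm off in y, so I'll correct that and go down to just above the panel.

Call:
apply_moves:
  commands:
    - [-17,12,0,0,0,0,-1]
    - [-17,12,0,0,0,0,-1]
    - [0,0,20,0,0,0,-1]
    - [0,0,20,0,0,0,-1]
    - [0,0,10,0,0,0,-1]
    - [0,0,10,0,0,0,-1]
    - [0,0,0,0,0,0,-1]

```text
time_s: 3.65
ee_pos: [0.4822, 0.0333, 0.2311]
tcp_rot: [0.777, 0.629, -0.0, -0.0]
ft_force: [0.7, -0.0, 0.2]
opening: 0.0001
gripper_force: 0.0
```

Call:
apply_moves:
  commands:
    - [0,0,8,0,0,0,-1]
    - [0,0,8,0,0,0,-1]
    - [0,0,8,0,0,0,-1]
    - [0,0,0,0,0,0,-1]

```text
time_s: 4.15
ee_pos: [0.4821, 0.0332, 0.2067]
tcp_rot: [0.778, 0.629, -0.0, -0.0]
ft_force: [-0.5, 0.1, 1.1]
opening: 0.0009
gripper_force: 0.0
```

Call:
apply_moves:
  commands:
    - [0,0,6,0,0,0,-1]
    - [0,0,6,0,0,0,-1]
    - [0,0,6,0,0,0,-1]

```text
time_s: 4.53
ee_pos: [0.4824, 0.0331, 0.1892]
tcp_rot: [0.778, 0.629, -0.0, -0.0]
ft_force: [-1.3, -0.3, 2.8]
opening: 0.0006
gripper_force: 0.9
```

```bash
python3 - <<'E'
from h import *
s=snap('scene'); cv2.imwrite('pics/s2.png',cv2.resize(s['bgr'][110:260,170:370],None,fx=4,fy=4,interpolation=cv2.INTER_CUBIC)); print(r.observe()['ft_force'],r.observe()['ft_torque'])
E
```

```text
[ 0.30780797 -1.2204033   0.63635875] [-0.25460289 -0.05011486  0.02040172]
```

View pics/s2.png

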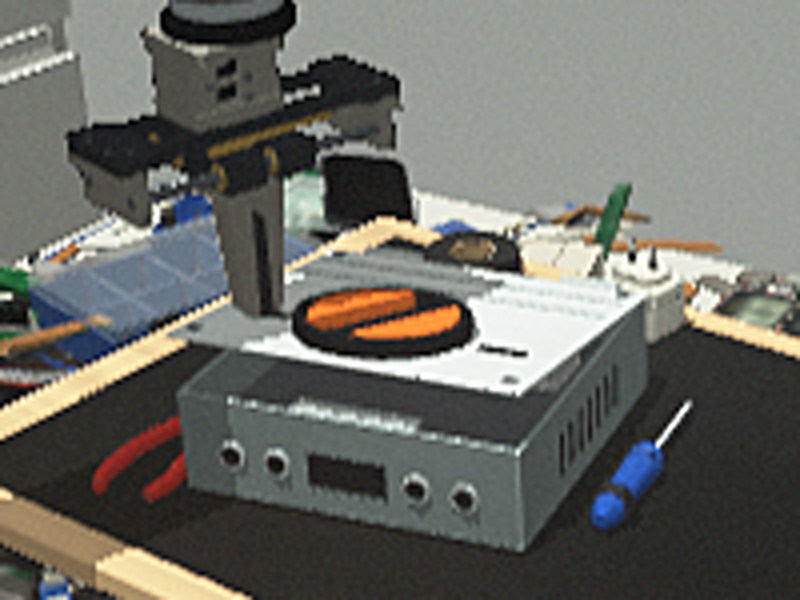

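The fingertips at about (260,310) are on the panel and it is coming down; the gap is at about (350,385). I'll keep going to z of about 0.162.

Call:
apply_moves:
  commands:
    - [0,0,6,0,0,0,-1]
    - [0,0,6,0,0,0,-1]
    - [0,0,6,0,0,0,-1]
    - [0,0,5,0,0,0,-1]
    - [0,0,2,0,0,0,-1]
    - [0,0,0,0,0,0,-1]

```text
time_s: 5.32
ee_pos: [0.4825, 0.0333, 0.1644]
tcp_rot: [0.778, 0.629, 0.0, -0.0]
ft_force: [0.3, -0.2, -0.2]
opening: 0.0004
gripper_force: 0.0
```

Call:
apply_moves:
  commands:
    - [0,0,1,0,0,0,-1]
    - [0,0,1,0,0,0,-1]
    - [0,0,0,0,0,0,-1]

```text
time_s: 5.7
ee_pos: [0.4827, 0.0332, 0.1627]
tcp_rot: [0.778, 0.629, 0.0, 0.0]
ft_force: [-0.6, 1.3, 0.9]
opening: 0.0005
gripper_force: 0.5
```

Call:
apply_moves:
  commands:
    - [0,0,1,0,0,0,-1]
    - [0,0,0,0,0,0,-1]

```text
time_s: 5.95
ee_pos: [0.4827, 0.0332, 0.1623]
tcp_rot: [0.778, 0.629, 0.0, 0.0]
ft_force: [-2.7, 1.7, 5.8]
opening: 0.0004
gripper_force: 2.7
```

Call:
apply_moves:
  commands:
    - [0,0,1,0,0,0,-1]
    - [0,0,0,0,0,0,-1]

```text
time_s: 6.2
ee_pos: [0.4827, 0.0332, 0.1623]
tcp_rot: [0.778, 0.629, 0.0, 0.0]
ft_force: [-4.5, 1.9, 11.6]
opening: 0.0008
gripper_force: 5.8
```

Now firmly shut: the force rises with no further travel, and the tip is at z 0.1403 against an expected 0.140. I'll lift away, set the finger opening to half and look at the fastener.

Call:
apply_moves:
  commands:
    - [0,0,-20,0,0,0,-1]
    - [0,0,-40,0,0,0,0]
    - [0,0,-40,0,0,0,0]
    - [40,0,0,0,0,0,0]
    - [40,0,0,0,0,0,0]
    - [20,0,0,0,0,0,0]
    - [0,0,0,0,0,0,0]

```text
time_s: 7.08
ee_pos: [0.5032, 0.1318, 0.2602]
tcp_rot: [0.777, 0.63, -0.0, -0.0]
ft_force: [-0.2, -0.3, 0.2]
opening: 0.0458
gripper_force: 0.0
```

```bash
cat > f.py <<'E'
from h import *
np.set_printoptions(precision=4,suppress=True)
s=snap('top'); o=r.observe(); print(o['ee_pos'],o['opening'])
hsv=cv2.cvtColor(s['bgr'],cv2.COLOR_BGR2HSV); m=cv2.inRange(hsv,(5,150,110),(22,255,255)); m[:, :200]=0;m[:,340:]=0;m[:150]=0;m[300:]=0
n,l,st,c=cv2.connectedComponentsWithStats(m)
W=[]
for i in range(1,n):
    if st[i,4]<60: continue
    v,u=np.where(l==i); P=np.array([onz(s,q,.153)[:2] for q in zip(u,v)])
    w,V=np.linalg.eigh(np.cov(P.T)); a=V[:,1]; W.append(P); print(st[i],P.mean(0),'axis yaw',np.arctan(a[1]/a[0]))
if len(W)==2:
    A=np.vstack(W); d=W[0].mean(0)-W[1].mean(0); print('mid',(W[0].mean(0)+W[1].mean(0))/2,'slot yaw',np.arctan(-d[0]/d[1]))
    print('enclosing circle',cv2.minEnclosingCircle(A.astype(np.float32)*1000))
cv2.imwrite('pics/t_%d.png'%int(o['time_s']*10),cv2.resize(s['bgr'][155:285,195:345],None,fx=4.6,fy=4.6,interpolation=cv2.INTER_CUBIC))
E
python3 f.py; ls pics
```

```text
[0.5032 0.1309 0.2602] 0.04619402846588787
[252 220  16  35 357] [ 0.5068 -0.0181] axis yaw -0.13467631189048646
[276 223  15  35 336] [ 0.4983 -0.0747] axis yaw -0.11450097224694512
mid [ 0.5025 -0.0464] slot yaw -0.15030221339882735
enclosing circle ((502.84954833984375, -46.67711639404297), 46.86187744140625)
c1.png
c2.png
s2.png
scene0.png
t_71.png
top0.png
w1.png
```

The slot centre is at about (0.503, -0.046) with slot yaw about -0.14, so the latch is about 0.40. That agrees with the case-based prediction (0.507, -0.045). Going above the slot with a 38 mm opening (74 mm over the backs).

Call:
apply_moves:
  commands:
    - [0,0,0,0,0,0,-0.18]
    - [-35,7.5,0,0,0,0,-0.18]
    - [-35,7.5,0,0,0,0,-0.18]
    - [-35,7.5,0,0,0,0,-0.18]
    - [-34,7.5,0,0,0,0,-0.18]
    - [-34,7,0,0,0,0,-0.18]
    - [0,0,30,0,0,-0.06,-0.18]
    - [0,0,25,0,0,0,-0.18]
    - [0,0,20,0,0,0,-0.18]
    - [0,0,0,0,0,0,-0.18]

```text
time_s: 8.38
ee_pos: [0.5019, -0.0464, 0.1841]
tcp_rot: [0.759, 0.651, -0.001, -0.002]
ft_force: [-0.4, -0.5, 0.7]
opening: 0.0378
gripper_force: 0.0
```

```bash
python3 - <<'E'
from h import *
o=r.observe();M=R.from_quat(o['tcp_rot']).as_matrix();print(o['time_s'],o['ee_pos'],np.arctan2(M[1,1],M[0,1]),o['opening'],o['ft_force'])
s=snap('scene'); cv2.imwrite('pics/s3.png',cv2.resize(s['bgr'][150:250,195:345],None,fx=5,fy=5,interpolation=cv2.INTER_CUBIC))
E
```

```text
8.375 [ 0.50188152 -0.04643127  0.18409972] -0.15235356317956564 0.037833946001612155 [-0.38072861 -0.49973669  0.65755202]
```

View pics/s3.png

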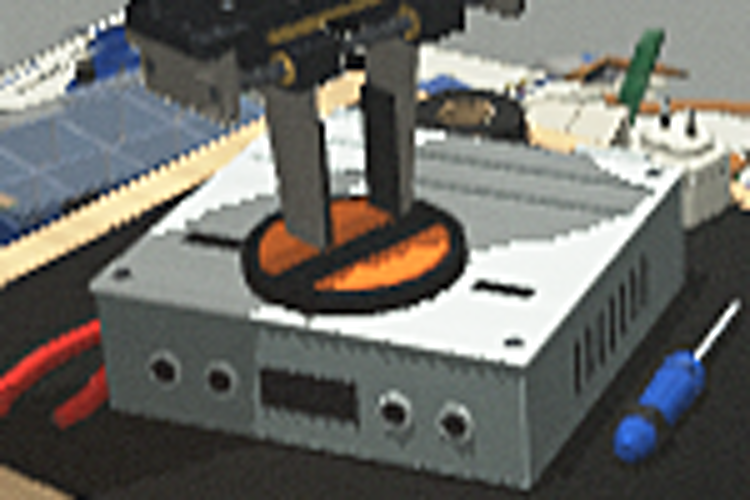

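The panel is flat and shut. The fingers at about (305,242) and (390,205) stand over the slot, whose centre is at about (355,248). I'll check the centre from this second view.

```bash
python3 - <<'E'
from h import *
import glob
S=np.load('scene0.npz'); f=lambda x,y:(np.array([x,y])+.5)/5-.5+np.array([195,150])
# ring ends outer edges in s3: left 243, right 469 ; top 195(hidden) bottom 313
for uv in ((243,262),(469,245),(355,313),(355,251),(415,217),(295,285)): print(uv,onz(S,f(*uv),.153)[:2].round(4))
K=S['intrinsics'];A=R.from_quat(S['attitude'])
for P in ((.503,-.0465,.153),(.5019,-.0464,.162),(.5019,-.0464,.143)):
    p=K@A.inv().apply(np.array(P)-S['origin']);p=p[:2]/p[2]; print(P,(p-np.array([195,150])+.5)*5-.5)
E
```

```text
(243, 262) [ 0.4581 -0.0183]
(469, 245) [ 0.5308 -0.0945]
(355, 313) [ 0.4506 -0.094 ]
(355, 251) [ 0.4959 -0.0542]
(415, 217) [ 0.5388 -0.0547]
(295, 285) [ 0.4551 -0.0537]
(0.503, -0.0465, 0.153) [352.66381048 240.99591047]
(0.5019, -0.0464, 0.162) [349.71974828 224.82152298]
(0.5019, -0.0464, 0.143) [352.32072631 260.59077744]
```

The two views agree within a few mm, and the slot has 8 mm of slack each side. Shifting by 2 mm and descending, with force checks.

Call:
apply_moves:
  commands:
    - [-2,0,4,0,0,0,-0.18]
    - [0,0,4,0,0,0,-0.18]
    - [0,0,3,0,0,0,-0.18]
    - [0,0,0,0,0,0,-0.18]

```text
time_s: 8.93
ee_pos: [0.5029, -0.0479, 0.1744]
tcp_rot: [0.758, 0.652, -0.0, -0.0]
ft_force: [0.3, 0.7, 0.4]
opening: 0.0377
gripper_force: 0.0
```

Call:
apply_moves:
  commands:
    - [0,0,3,0,0,0,-0.18]
    - [0,0,2,0,0,0,-0.18]
    - [0,0,0,0,0,0,-0.18]

```text
time_s: 9.3
ee_pos: [0.5029, -0.0479, 0.1694]
tcp_rot: [0.758, 0.652, -0.0, -0.0]
ft_force: [-0.3, -0.6, -0.1]
opening: 0.0375
gripper_force: 0.0
```

The tips are at 0.147, 6 mm below the orange faces, with no force, so they are in the slot. Turning clockwise (+z of the tool).

Call:
apply_moves:
  commands:
    - [0,0,1.5,0,0,0.1,-0.18]
    - [0,0,0,0,0,0.1,-0.18]
    - [0,0,0,0,0,0.1,-0.18]
    - [0,0,0,0,0,0.1,-0.18]
    - [0,0,0,0,0,0.1,-0.18]
    - [0,0,0,0,0,0.1,-0.18]

```text
time_s: 10.05
ee_pos: [0.5038, -0.0473, 0.1683]
tcp_rot: [0.918, 0.397, 0.001, -0.0]
ft_force: [3.3, 1.8, -1.4]
opening: 0.0377
gripper_force: 1.8
```

```bash
python3 - <<'E'
from h import *
o=r.observe();M=R.from_quat(o['tcp_rot']).as_matrix();print(o['ee_pos'],np.arctan2(M[1,1],M[0,1]),o['ft_force'],o['ft_torque'])
E
```

```text
[ 0.50384421 -0.04725622  0.16825521] -0.7540639780157254 [ 3.31375154  1.80161954 -1.36851913] [ 0.45753795 -0.46658472  0.06454932]
```

Call:
apply_moves:
  commands:
    - [0,0,0,0,0,0.1,-0.18]
    - [0,0,0,0,0,0.1,-0.18]
    - [0,0,0,0,0,0.1,-0.18]
    - [0,0,0,0,0,0.1,-0.18]
    - [0,0,0,0,0,0.1,-0.18]
    - [0,0,0,0,0,0.1,-0.18]
    - [0,0,0,0,0,0,-0.18]

```text
time_s: 10.92
ee_pos: [0.5034, -0.0477, 0.1682]
tcp_rot: [0.994, 0.11, 0.001, -0.0]
ft_force: [2.4, 1.3, -1.4]
opening: 0.0378
gripper_force: 1.2
```

```bash
cat > q.py <<'E'
from h import *
o=r.observe();M=R.from_quat(o['tcp_rot']).as_matrix();print(o['ee_pos'],np.arctan2(M[1,1],M[0,1]),o['ft_force'],o['ft_torque'],o['joint_pos'],o['effort'])
E
python3 q.py; python3 f.py
```

```text
[ 0.5034227  -0.0476914   0.16820298] -1.34984405842047 [ 2.43242396  1.34475448 -1.44035708] [ 0.30211703 -0.16427607  0.06364209] [-3.34323607e-01  4.18638699e-02  1.86257232e+00  8.37473768e-04
  1.23637372e+00  1.01524602e+00] [ -0.84320968 -32.51860857 -30.34110188  -0.52351065   0.33182734
   0.39820215]
[ 0.5034 -0.0477  0.1682] 0.03756200418430061
[274 243  17  16 137] [ 0.4768 -0.072 ] axis yaw -0.7698156409158922
```

Call:
apply_moves:
  commands:
    - [0,0,0,0,0,0.08,-0.18]
    - [0,0,0,0,0,0.08,-0.18]
    - [0,0,0,0,0,0,-0.18]

```text
time_s: 11.35
ee_pos: [0.5033, -0.0478, 0.1682]
tcp_rot: [1.0, 0.031, 0.0, -0.0]
ft_force: [3.0, 1.7, -1.1]
opening: 0.0375
gripper_force: 1.3
```

```bash
python3 q.py
```

```text
[ 0.5032744  -0.04784418  0.16819014] -1.508850114410832 [ 2.98585713  1.68481506 -1.14352346] [ 0.3072139  -0.23554225  0.07964979] [-3.34509186e-01  4.18039551e-02  1.86266107e+00  4.78153588e-04
  1.23662118e+00  1.17418428e+00] [ -0.9129099  -32.46053696 -30.19851923  -0.59181042   0.4031611
   0.32349908]
```

Call:
apply_moves:
  commands:
    - [0,0,0,0,0,0.06,-0.18]
    - [0,0,0,0,0,0,-0.18]

```text
time_s: 11.6
ee_pos: [0.5032, -0.0479, 0.1681]
tcp_rot: [1.0, 0.001, 0.0, -0.0]
ft_force: [2.1, 1.3, -1.1]
opening: 0.0377
gripper_force: 1.5
```

```bash
python3 q.py
```

```text
[ 0.50318732 -0.04787141  0.16814607] -1.5684826590643397 [ 2.1193391   1.3253162  -1.06672207] [ 0.32416639 -0.35152977  0.04962631] [-3.34532270e-01  4.18324035e-02  1.86272439e+00  3.26546243e-04
  1.23675365e+00  1.23384341e+00] [ -0.96082952 -32.43619323 -30.09754658  -0.63059349   0.46678117
   0.25846266]
```

Call:
apply_moves:
  commands:
    - [0,0,0,0,0,0.06,-0.18]
    - [0,0,0,0,0,0,-0.18]

```text
time_s: 11.85
ee_pos: [0.5032, -0.0479, 0.1682]
tcp_rot: [1.0, -0.029, 0.0, -0.0]
ft_force: [3.0, 1.7, -1.4]
opening: 0.0379
gripper_force: 2.4
```

Call:
apply_moves:
  commands:
    - [0,0,0,0,0,0.06,-0.18]
    - [0,0,0,0,0,0,-0.18]

```text
time_s: 12.1
ee_pos: [0.5033, -0.048, 0.1682]
tcp_rot: [0.998, -0.058, 0.0, 0.0]
ft_force: [2.7, 0.8, -2.3]
opening: 0.0379
gripper_force: 14.8
```

```bash
python3 q.py
python3 - <<'E'
from h import *
s=snap('scene'); cv2.imwrite('pics/s4.png',cv2.resize(s['bgr'][150:250,195:345],None,fx=5,fy=5,interpolation=cv2.INTER_CUBIC))
E
```

```text
[ 0.50330837 -0.04803556  0.16817749] -1.6865761974067879 [ 2.71951971  0.75464763 -2.32925533] [ 0.28270603 -0.53111637  1.09242978] [-3.34350529e-01  4.18593223e-02  1.86263059e+00 -3.95110247e-04
  1.23626987e+00  1.35235504e+00] [ -1.79265551 -32.59746909 -29.7067523   -0.32486312   0.90948332
   1.26957882]
```

View pics/s4.png

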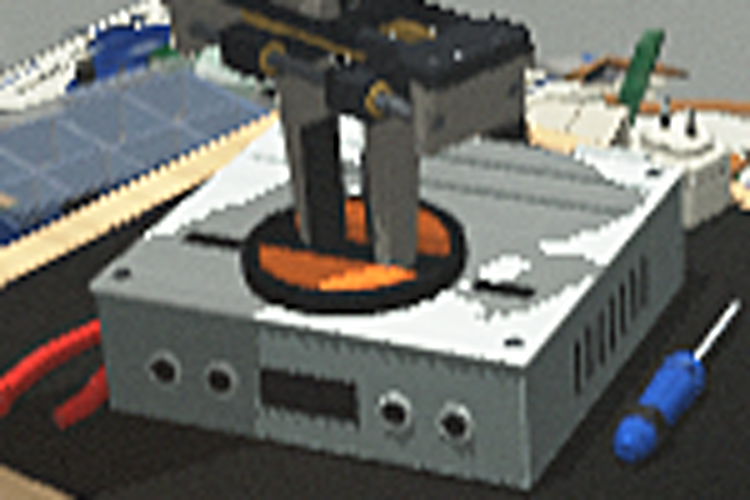

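The torque has jumped to 1.1 N m, so the stop is reached. The slot lies in line with the marks at (215,238) and (505,288). I'll relax the turn within the slack and withdraw straight up.

Call:
apply_moves:
  commands:
    - [0,0,0,0,0,0,-0.18]
    - [0,0,0,0,0,-0.08,-0.18]
    - [0,0,0,0,0,-0.08,-0.18]
    - [0,0,-5,0,0,0,-0.18]
    - [0,0,-10,0,0,0,-0.18]
    - [0,0,-30,0,0,0,-0.18]
    - [0,0,-50,0,0,0,-0.18]
    - [-50,0,0,0,0,0,-0.18]
    - [-50,0,0,0,0,0,-0.18]
    - [-40,0,0,0,0,0,-0.18]
    - [0,0,0,0,0,0,-0.18]

```text
time_s: 13.52
ee_pos: [0.3619, -0.0536, 0.2639]
tcp_rot: [1.0, 0.019, 0.001, 0.001]
ft_force: [0.4, -0.1, -1.1]
opening: 0.038
gripper_force: 0.0
```

```bash
python3 f.py; ls -t pics | head -1
```

```text
[ 0.363  -0.0538  0.264 ] 0.03794657215305496
[253 220  33  16 324] [ 0.5303 -0.0386] axis yaw -1.2980547110134006
[257 242  34  17 322] [ 0.4754 -0.0551] axis yaw -1.3131522300784841
mid [ 0.5028 -0.0468] slot yaw -1.2797670611368033
enclosing circle ((502.8894958496094, -47.0096321105957), 46.09784698486328)
t_135.png
```

The slot yaw now measures -1.30, against -1.306 expected at the stop, so it is locked and the arm is clear.

```bash
python3 -c "
from workcell import r
print(r.hand_in())"
```

```text
the job is handed in; nothing more can be done
None
```

I pushed the panel shut and turned the fastener clockwise to its stop, so its slot lines up with the black marks; I then backed the arm clear and handed the job in at about 13.6 s, with no verdict returned and the loose tools not re-measured.

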